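# Fit the hand-rest carriage to the dovetail rail and clamp it

## Robot

A 6-joint arm with a two-finger parallel gripper is mounted at the origin on the work surface. World frame = base frame: x ahead of the robot, y to its left, z up, the work surface at z = 0. Lengths are in m, angles in degrees, forces in N, time in s.
With the tool pointing down it reaches from about 0.35 to 0.85 m from the base axis. Payload 8.1 kg.
Tool frame: the origin (TCP) lies at the centre of the arm's flange, where the gripper is bolted on; the fingertips stand 173 mm ahead of it and the grasp point (between the pads) lies 155 mm ahead of it (r.grip_point_offset is the z of the grasp point in the tool frame, in m); z points along the fingers, y is the line along which they close (so a half turn about z gives the same grasp; the last joint's range is limited). The gripper opens to 85 mm and grips with 20 to 120 N. Pads are 22 mm wide; open, the fingers measure 114 mm over their backs; the gripper's body (76 mm by 85 mm) begins 54 mm behind the grasp point. The pads swing forward as they close: fully open they stand 13 mm farther back than shut.
Start: joints at [-77.659, 7.471, 85.268, -0, 87.261, -4.893], TCP at [0.178, -0.573, 0.405] pointing down, gripper open.
Joint ranges: [-169.43, 169.43], [-51.17, 129.36], [1.28, 143.12], [-76.62, 256.62], [0, 156.53], [-152.29, 152.29]. Speed limits (degrees/s): [136.94, 136.94, 159.86, 180, 180, 180].

## Interface

Orientations are given as a 3x3 rotation matrix whose columns are the frame's x, y, z axes.
In Python, from rig import telemetry, vision, order, r gives the robot as it stands.
- The arm moves only by the shell command python3 -m creep 'ROWS'. ROWS is JSON, a list of rows, each a list of 3 entries, a list of its own where there are three numbers: the turn, a rotation vector about the world's x, y, z in degrees, then the shift along the world's x, y, z in cm, then the finger opening in cm, from 0 to 8.54. In form: [[[ax, ay, az], [dx, dy, dz], claw], ...]. A call has exactly 5 rows; each row is the pose to reach, as a shift and turn from the pose commanded when the call began; what a row does not reach only later rows make up. A row lasts 1/12 s, in which the tool goes at most 41.7 mm and 7.16 degrees, less where a joint would pass 70% of its speed; a pose out of reach is approached as far as the arm can. A call with a gripper value outside its range is refused whole. The fingers move at their own pace and stop on an object; the grip force is fixed at half the most. Time passes only in rows, so rows that repeat a pose let the fingers close, or fill a call up. It gives the time, the measured TCP pose, the force, the opening and the grip force at its end, in the units of the state.
- telemetry.get_obs(): the state, without advancing time (a new reading comes with each control period).
- vision.grab_frame(name): name is "scene" or "side" or "wrist"; returns (picture, depth): 384x512x3 uint8, red, green, blue; 384x512 float32, m along the optical axis (not along the pixel's ray), 0 where there is no reading.
- vision.camera_info(name): a dict with "fx", "fy", "cx", "cy" (pixels), "R" (3x3) and "t" (3): a world point X has camera coordinates R X + t; the wrist camera has in their place "mount" (4x4, takes a point from camera to tool coordinates, whose origin is the TCP and whose axes are the flange's). Camera axes: x right, y down, z forward; pixel columns grow to the right and rows downward; lengths in m; the calibration is good to about 2 mm. A picture is of the moment at which its call begins: read the wrist's pose just before it. camera_info takes no time and is no camera call.
- order.close_job(): hands the job in; it is judged then, once.
The state is a dict: "t": time; "q": joint angles; "qd": joint speeds; "tau": joint torques, N m; "position": TCP position; "tcp_rot": TCP orientation; "ft_force": force on the tool from outside, world axes, zero at the start; "torque": the same for the moment, N m; "grip_width": finger opening in m; "grasp_force": force on a finger pad.
Only numpy, scipy, OpenCV 4.12 (cv2) and the standard library are available. Lean on these libraries where they do the work, as an engineer would, in place of code of your own. Each camera call takes 0.05 s, during which the arm holds its last target. There are 200 camera calls.

## Task

Take the hand-rest carriage from the bench, slide it onto the dovetail rail from the rail's open tapered end and run it gently home against the stop, without pushing the stop out of its setting. Then tighten the carriage's side clamp knob clockwise until its brass gib bears firmly on the rail, nipped up but not over-tightened, and let go. Leave the jar, the ink bottle and the brush glass alone.

Things in the scene. Friction and masses are not known exactly. Their poses are not given: they have to be found in the camera images.
- rail: dovetail rail fixed to the bench: steel foot 240 x 64 x 12 mm, plinth 44 wide to height 18, aluminium dovetail 20 wide at height 20, 36 wide at its top, height 34. Origin: centre of the foot's underside. x runs along the rail from the open end to the stop, z up. Full section from x = -86 to +110 mm. A carriage on it has 1.3 mm side play each way and rides 21 mm above this origin, up to 2 mm more if lifted
- rail_mouth (a point): tip of the rail's tapered nose (the open end, x = -100 mm of the rail), on the centre line at the height of the dovetail's top, 34 mm above the bench; axes as the rail. From here the nose widens over 14 mm to the full section; at the tip it is about 3 mm slimmer on each side and 2 mm lower
- stop_face (a point): middle of the stop's face that the carriage meets, on the rail's centre line, 34 mm above the bench; axes as the rail. The stop is a steel block straddling the rail, 20 mm long, 52 wide, top 42 mm above the bench, held by friction only: it slips at about 14 N and must not shift. When home, the carriage's origin lies 30 mm before this face along the rail's x
- carriage: aluminium carriage 60 x 60 mm, dovetail slot right through along x (the rail direction), open below. Origin: centre of its underside; it stands on the bench on its two jaws. Slot roof at 13 mm, flat top at 23 mm; on it a wooden stem 30 mm (x) x 24 mm (y), 23 to 59 mm high, prongs to 67 mm. Lug with clamp knob on the +y side. About 0.4 to 0.8 kg. Put on with its x along the rail's x
- stem (a point): middle of the carriage's wooden stem, 45 mm above the carriage's underside, to be gripped along the carriage's x (30 mm thick); axes as the carriage
- knob_grip (a point): point on the clamp knob's vertical axis, 54 mm to the +y side of the carriage's origin and 40.5 mm above its underside. Black bar grip 44 mm long (this point's x), 12 mm thick (y), its top 11.5 mm above this point, its underside 13 mm below, on a hub 32 mm across. The point turns with the knob
- knob (a joint): clamp knob angle in rad, grows clockwise seen from above (tightening), thread ends at 2.4; feeds the gib 5 mm per rad. Slack for 0.35 rad or more, tight somewhere from 0.7 to 1.5 (unknown wear); then the gib's force grows about 70 N per rad. 0.18 N m friction while turning, and it stays where left; held still after small steps, a hand feels the load alone, 0.005 N m per N of gib force
- gib: brass gib plate, 22 mm long, in the carriage's +y jaw, mostly hidden; the knob pushes it towards -y onto the rail's flank, which draws the carriage to +y until its other jaw bears. Good clamping is 15 to 25 N on the rail; below 12 N is loose, above 32 N over-tightened. Origin 36 mm to +y of the carriage's origin, 14 mm up
- jar: lidded amber glass jar, 84 mm across, 84 mm tall, bystander; origin under its centre
- ink_bottle: small white bottle, 40 mm across, 85 mm tall, bystander; origin under its centre
- brush_glass: glass tumbler with brushes, 66 mm across, 85 mm tall, brushes to 190 mm, bystander; origin under its centre
Not all that is in view belongs to the job. Leave any blue look-alike of the carriage alone.

How it is judged (in metres and radians):
On the way, in this order (a step that is already met when the one before it is completed fails the run):
1. the carriage is on the dovetail and home against the stop (within 2.5 mm), the clamp still slack (x of carriage in the frame of stop_face between -0.0325 and -0.027 m and y of carriage in the frame of rail between -0.004 and 0.004 m and z of carriage in the frame of rail between 0.018 and 0.026 m and angle between the x axis of carriage and the x axis of rail, either way round below 0.08 rad and angle between carriage's own z axis and vertical below 0.08 rad and contact force between gib and rail below 8 N), for 0.2 s.
2. the gib bears on the rail with more than 12 N, the carriage still at the stop (within 4 mm) (x of carriage in the frame of stop_face between -0.034 and -0.027 m and y of carriage in the frame of rail between -0.004 and 0.004 m and z of carriage in the frame of rail between 0.018 and 0.026 m and angle between the x axis of carriage and the x axis of rail, either way round below 0.08 rad and angle between carriage's own z axis and vertical below 0.08 rad and contact force between gib and rail above 12 N), for 0.2 s.
At the end, for the whole second after the job is handed in: the carriage sits on the dovetail, in line with the rail, at rest, its leading end within 4 mm of the stop's face, and the gib bears on the rail with 12 to 32 N (all of step 2 and linear speed of carriage below 0.01 m/s and velocity of joint knob below 0.1 rad/s); the robot touches nothing.
It fails at once if the stop is pushed more than 3 mm from its setting (distance of stop_face from where it was at the start of the episode above 0.003 m).
It fails at once if the clamp is over-tightened: the gib bears on the rail with more than 32 N (contact force between gib and rail above 32 N).
It fails at once if a bystander (jar, ink bottle, brush glass) is moved more than 15 mm (distance of any of jar, ink_bottle, brush_glass from where it was at the start of the episode above 0.015 m).
It also fails if it takes over 72 s, if anything falls off the work surface, if the arm or the gripper's body presses on something with over 40 N, if the wrist force passes 120 N, or if a joint passes its speed limit or range.

## Working session

There is one attempt and no reset: what is moved stays moved. The work goes in short steps, Python scripts to look and compute and a shell command to move; the robot and the scene stay as the last step left them, time stands still between calls to the robot, and variables do not carry over. Pictures are saved under pics/ and viewed, at most 10 in all, crops included, and the job is handed in when it is done.

```bash
ls; mkdir -p pics
python3 - <<'E'
from rig import telemetry, vision, order, r
import cv2,numpy as np
o=telemetry.get_obs();print(o['t'],o['position'],o['tcp_rot'],r.grip_point_offset)
for n in ("scene","side"):
    p,d=vision.grab_frame(n);cv2.imwrite(f"pics/{n}0.png",p[:,:,::-1]);np.savez(f"{n}0.npz",p=p,d=d)
    c=vision.camera_info(n);print(n,c, (d>0).mean())
E
```

```text
pics
0.0 [ 0.17773231 -0.57282437  0.40364687] [[ 9.55113655e-01  2.96239318e-01 -4.16027717e-04]
 [ 2.96239579e-01 -9.55111964e-01  1.80195271e-03]
 [ 1.36456192e-04 -1.84431351e-03 -9.99998290e-01]] 0.1547
scene {'fx': 399.3287240444292, 'fy': 399.3287240444292, 'cx': 257.238707738166, 'cy': 187.80259150229693, 'R': array([[-0.28907818,  0.95727411,  0.00775123],
       [ 0.69157204,  0.21442632, -0.68974594],
       [-0.661938  , -0.19402997, -0.72400998]]), 't': array([ 0.1307224 , -0.36903952,  1.55733822])} 0.9959360758463541
side {'fx': 352.0396142150956, 'fy': 352.0396142150956, 'cx': 264.8360325304583, 'cy': 194.36830180265713, 'R': array([[-0.91232143, -0.4091643 ,  0.01594319],
       [-0.3161656 ,  0.67914923, -0.66241652],
       [ 0.26020938, -0.60937747, -0.74896607]]), 't': array([0.56763658, 0.22090851, 1.06736553])} 0.9960072835286459
```

View pics/scene0.png

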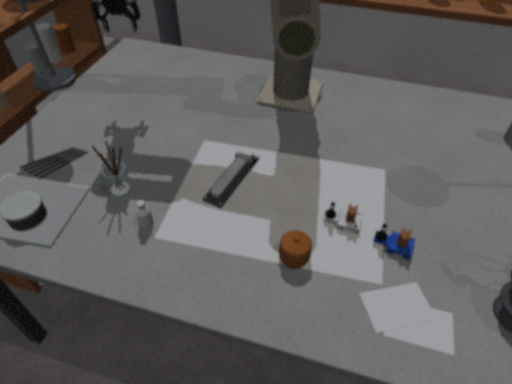

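View pics/side0.png

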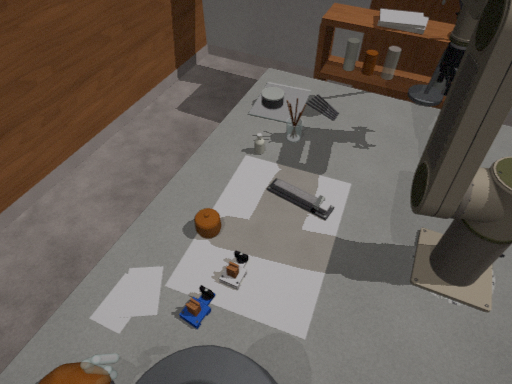

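```bash
cat > h.py <<'E'
from rig import telemetry, vision, order, r
import cv2,numpy as np
def world(d,c,T=None):
    v,u=np.mgrid[:d.shape[0],:d.shape[1]]
    P=np.stack([(u-c['cx'])/c['fx']*d,(v-c['cy'])/c['fy']*d,d],-1)
    if T is None: return (P-c['t'])@c['R']
    return P@T[:3,:3].T+T[:3,3]
def wristT(o,c):
    T=np.eye(4);T[:3,:3]=o['tcp_rot'];T[:3,3]=o['position'];return T@c['mount']
E
python3 - <<'E'
from h import *
tiles=[]
for n,bs in (("scene",((190,140),(310,190))),("side",((255,165),(180,240)))):
    z=np.load(n+"0.npz");p,d=z['p'],z['d'];W=world(d,vision.camera_info(n))
    for u,v in bs: tiles.append(cv2.resize(p[v:v+72,u:u+96,::-1],(400,300),interpolation=cv2.INTER_CUBIC))
    hs=(p.astype(int).max(-1)-p.min(-1))
    q=[(245,155),(232,178),(215,195),(348,217),(351,213),(332,211),(295,248),(140,215),(118,180)] if n=="scene" else [(300,195),(330,208),(275,183),(233,270),(241,257),(208,222),(260,143),(294,130)]
    for u,v in q: print(n,u,v,W[v,u].round(3))
cv2.imwrite("pics/c1.png",np.vstack([np.hstack(tiles[:2]),np.hstack(tiles[2:])]))
E
```

```text
scene 245 155 [ 0.446 -0.042  0.047]
scene 232 178 [ 0.543 -0.051  0.036]
scene 215 195 [ 0.614 -0.078  0.026]
scene 348 217 [0.6   0.298 0.046]
scene 351 213 [0.598 0.303 0.062]
scene 332 211 [0.598 0.254 0.053]
scene 295 248 [0.758 0.187 0.072]
scene 140 215 [ 0.764 -0.23   0.056]
scene 118 180 [ 0.676 -0.344  0.068]
side 300 195 [ 0.513 -0.049  0.035]
side 330 208 [ 0.405 -0.058  0.011]
side 275 183 [ 0.614 -0.069  0.031]
side 233 270 [0.578 0.317 0.067]
side 241 257 [0.582 0.261 0.048]
side 208 222 [0.723 0.204 0.069]
side 260 143 [ 0.741 -0.217  0.055]
side 294 130 [ 0.646 -0.332  0.068]
```

View pics/c1.png

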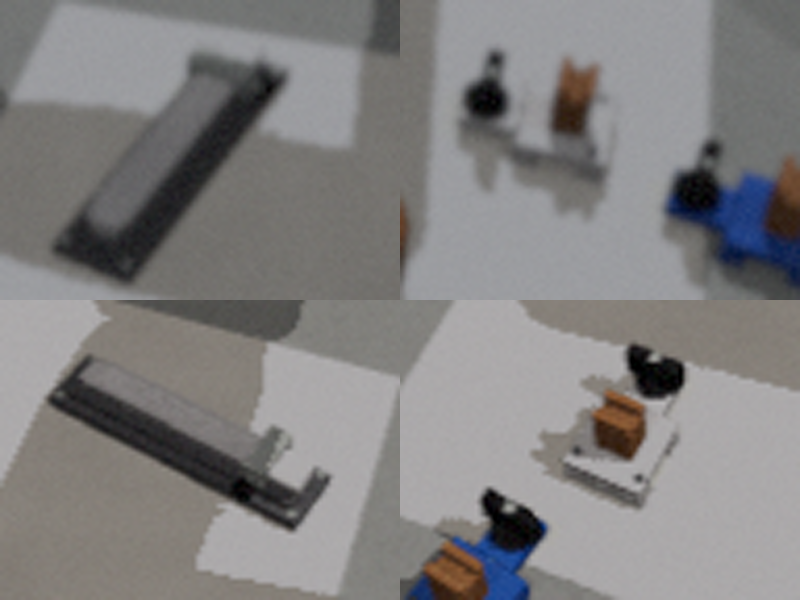

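The scene view shows the rail at about (232,178) with its stop at the end nearest the robot. The white carriage is at (348,217), knob towards the rail, and the blue look-alike is at (400,242). I'll look at both with the wrist camera.

```bash
python3 -c "
from h import *
print(vision.camera_info('wrist'))"
python3 -m creep '[[[0,0,7],[3,4,0],8.5],[[0,0,14],[5,8,0],8.5],[[0,0,21],[7,12,1],8.5],[[0,0,28],[9,16,1],8.5],[[0,0,35],[12,20,2],8.5]]'
python3 -m creep '[[[0,0,7],[2,4,0],8.5],[[0,0,14],[4,8,0],8.5],[[0,0,21],[7,11,0],8.5],[[0,0,28],[9,15,0],8.5],[[0,0,35],[11,19,0],8.5]]'
python3 -m creep '[[[0,0,3],[2,3,0],8.5],[[0,0,3],[5,6,0],8.5],[[0,0,3],[8,8,0],8.5],[[0,0,3],[11,10,0],8.5],[[0,0,3],[11,12,0],8.5]]'
```

```text
{'fx': 308.5124878903172, 'fy': 308.5124878903172, 'cx': 256.95261698937907, 'cy': 199.20423568726915, 'mount': array([[-2.16724576e-05, -9.57736017e-01, -2.87648606e-01,
         7.40221132e-02],
       [ 9.99999793e-01, -2.05511006e-04,  6.08912526e-04,
        -2.27677067e-03],
       [-6.42292412e-04, -2.87648534e-01,  9.57735824e-01,
         3.15736891e-02],
       [ 0.00000000e+00,  0.00000000e+00,  0.00000000e+00,
         1.00000000e+00]])}
t: 0.52
position: [0.2827, -0.3931, 0.4192]
tcp_rot: [[0.608, 0.794, -0.001], [0.794, -0.608, 0.002], [0.001, -0.002, -1.0]]
ft_force: [1.2, 0.2, 0.2]
grip_width: 0.0852
grasp_force: 0.0
t: 0.93
position: [0.3877, -0.2144, 0.4202]
tcp_rot: [[0.042, 0.999, 0.0], [0.999, -0.042, 0.0], [0.0, 0.0, -1.0]]
ft_force: [1.2, 0.8, 0.6]
grip_width: 0.0847
grasp_force: 0.0
t: 1.35
position: [0.5002, -0.0945, 0.4185]
tcp_rot: [[-0.006, 1.0, -0.002], [1.0, 0.006, 0.001], [0.001, -0.002, -1.0]]
ft_force: [0.2, -0.1, -0.0]
grip_width: 0.0849
grasp_force: 0.0
```

```bash
python3 -m creep '[[[0,0,0],[1.5,0,0],8.5],[[0,0,0],[1.5,0,0],8.5],[[0,0,0],[1.5,0,0],8.5],[[0,0,0],[1.5,0,0],8.5],[[0,0,0],[1.5,0,0],8.5]]' >/dev/null
cat > grab.py <<'E'
import sys
from h import *
n=sys.argv[1]
o=telemetry.get_obs();p,d=vision.grab_frame('wrist');T=wristT(o,vision.camera_info('wrist'))
np.savez(n+".npz",p=p,d=d,T=T);print(o['position'].round(4) if hasattr(o['position'],'round') else o['position'])
E
python3 grab.py w1
python3 -m creep '[[[0,0,0],[1,4,0],8.5],[[0,0,0],[2,8,0],8.5],[[0,0,0],[3,12,0],8.5],[[0,0,0],[4,16,0],8.5],[[0,0,0],[5,20,0],8.5]]' >/dev/null
python3 -m creep '[[[0,0,0],[1,4,0],8.5],[[0,0,0],[2,8,0],8.5],[[0,0,0],[2,11,0],8.5],[[0,0,0],[2,14,0],8.5],[[0,0,0],[2,14,0],8.5]]' >/dev/null
python3 -m creep '[[[0,0,0],[0,0,0],8.5],[[0,0,0],[0,0,0],8.5],[[0,0,0],[0,0,0],8.5],[[0,0,0],[0,0,0],8.5],[[0,0,0],[0,0,0],8.5]]'
python3 grab.py w2
python3 - <<'E'
from h import *
a=[cv2.resize(np.load(f"w{i}.npz")['p'][:,:,::-1],(400,300),interpolation=cv2.INTER_AREA) for i in (1,2)]
cv2.imwrite("pics/w12.png",np.hstack(a))
E
```

```text
[ 0.5116 -0.0969  0.4205]
t: 3.07
position: [0.5824, 0.2425, 0.4207]
tcp_rot: [[-0.002, 1.0, 0.0], [1.0, 0.002, -0.0], [-0.0, 0.0, -1.0]]
ft_force: [-0.1, -0.5, -0.4]
grip_width: 0.0855
grasp_force: 0.0
[0.5824 0.2425 0.4207]
```

View pics/w12.png

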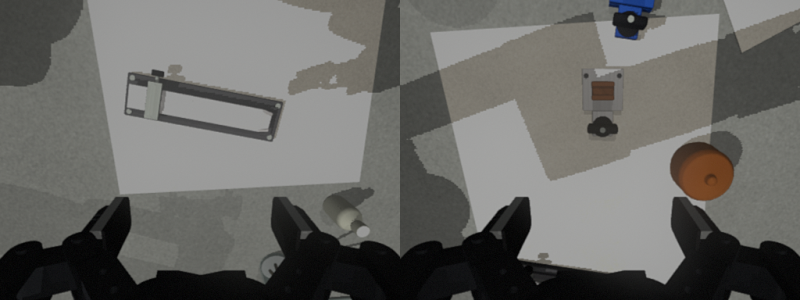

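The wrist views show the rail with its stop on the left (153,100), nearest the robot, and the open end on the right (275,120). In the other view the stem is at (603,91), the knob at (602,128) on the world −y side, and the jar at (702,171). I'll measure from these.

```bash
cat > m.py <<'E'
from h import *
C=vision.camera_info('wrist')
def rays(n):
    z=np.load(n+".npz");return z['p'],world(z['d'],C,z['T']),z['T']
def plane(pts,T,h):
    pts=np.asarray(pts,float).reshape(-1,2)
    D=np.c_[(pts[:,0]-C['cx'])/C['fx'],(pts[:,1]-C['cy'])/C['fy'],np.ones(len(pts))]@T[:3,:3].T
    o=T[:3,3];return (o+D*((h-o[2])/D[:,2])[:,None])
def rect(mask,T,h,name,biggest=True):
    cs,_=cv2.findContours(mask.astype(np.uint8),0,cv2.CHAIN_APPROX_NONE)
    c=max(cs,key=cv2.contourArea);w=plane(c,T,h)[:,:2]
    (cx,cy),(a,b),an=cv2.minAreaRect((w*1000).astype(np.float32))
    print(name,'c',round(cx,1),round(cy,1),'size',round(a,1),round(b,1),'ang',round(an,2),'n',mask.sum());return w
E
python3 - <<'E'
from m import *
p,W,T=rays('w1');z=W[...,2]
near=(abs(W[...,0]-.52)<.16)&(abs(W[...,1]+.06)<.1)
tab=near&(z<.006);print('table z',np.median(z[tab]),z[tab].std())
print(np.histogram(z[near],bins=np.arange(-.004,.056,.002)))
rect(near&(z>.007),T,.012,'foot+')
rect(near&(z>.03)&(z<.0375),T,.034,'dove')
rect(near&(z>.0385),T,.042,'stop')
p,W,T=rays('w2');z=W[...,2]
near=(abs(W[...,0]-.59)<.07)&(abs(W[...,1]-.29)<.09)
tab=near&(z<.004);print('table z',np.median(z[tab]),z[tab].std())
print(np.histogram(z[near],bins=np.arange(-.004,.076,.002)))
rect(near&(z>.019)&(z<.027),T,.023,'plate')
h,s,v=[a.astype(int) for a in cv2.split(cv2.cvtColor(p,cv2.COLOR_RGB2HSV))]
wood=near&(s>80)&(z>.05);print('woodz',np.percentile(z[wood],[5,50,95]))
rect(wood&(z>.055),T,.064,'wood')
kn=near&(v<70)&(W[...,1]<.275)&(z>.02)
print('knobz',np.percentile(z[kn],[5,50,95]))
rect(kn,T,.045,'knob'); rect(kn&(z>.046),T,.052,'bar')
cv2.imwrite('pics/cr.png',cv2.resize(p[60:200,180:360,::-1],(720,560),interpolation=cv2.INTER_CUBIC))
E
```

```text
table z -5.392527635256217e-05 0.0008011221084760967
(array([  236, 16402, 14750,   168,     5,     6,   235,  2369,   646,
          83,  1081,   285,     0,     4,     2,     1,    13,   367,
        3692,   929,    65,    82,   683,   142,     0,     0,     0,
           0,     0]), array([-0.004, -0.002,  0.   ,  0.002,  0.004,  0.006,  0.008,  0.01 ,
        0.012,  0.014,  0.016,  0.018,  0.02 ,  0.022,  0.024,  0.026,
        0.028,  0.03 ,  0.032,  0.034,  0.036,  0.038,  0.04 ,  0.042,
        0.044,  0.046,  0.048,  0.05 ,  0.052,  0.054]))
foot+ c 510.0 -319.6 size 794.4 227.2 ang 0.17 n 45389
dove c 532.7 -61.8 size 33.5 163.8 ang 79.6 n 5039
stop c 510.1 -295.8 size 731.2 209.1 ang 0.17 n 35599
table z -3.889874575743746e-05 0.0007988004375803426
(array([  87, 6735, 6252,   60,    0,    0,    3,    6,    5,   10,   39,
        232,  780, 1325,   90,  159,   18,   13,    9,    5,   16,   12,
          5,   12,   14,   14,   73,  274,   65,   12,  109,  169,    1,
         20,  201,  208,    0,    0,    0]), array([-0.004, -0.002,  0.   ,  0.002,  0.004,  0.006,  0.008,  0.01 ,
        0.012,  0.014,  0.016,  0.018,  0.02 ,  0.022,  0.024,  0.026,
        0.028,  0.03 ,  0.032,  0.034,  0.036,  0.038,  0.04 ,  0.042,
        0.044,  0.046,  0.048,  0.05 ,  0.052,  0.054,  0.056,  0.058,
        0.06 ,  0.062,  0.064,  0.066,  0.068,  0.07 ,  0.072,  0.074]))
plate c 584.3 299.1 size 59.6 77.5 ang 0.01 n 2415
woodz [0.06579916 0.32250091 0.33626896]
wood c 403.7 39.4 size 329.9 153.8 ang 0.11 n 7879
knobz [0.27080557 0.31687733 0.33506763]
knob c 581.2 44.5 size 725.3 204.8 ang 0.11 n 31848
bar c 581.3 50.0 size 710.6 200.6 ang 0.11 n 31553
```

View pics/cr.png

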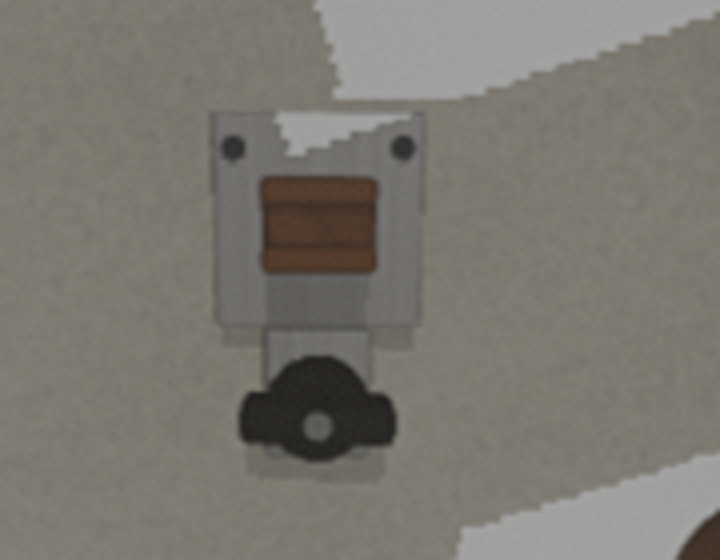

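The crop shows the carriage square to the view, stem centre at about (320,225), knob hub at (318,420) and the bar lying along world x.

```bash
cat > m2.py <<'E'
from m import *
p,W,T=rays('w1');z=W[...,2]
near=(abs(W[...,0]-.52)<.16)&(abs(W[...,1]+.06)<.1)&(z<.08)
rect(near&(z>.007),T,.012,'foot+')
dm=near&(z>.03)&(z<.0375);w=W[dm][:,:2]
vx,vy,x0,y0=cv2.fitLine((w*1000).astype(np.float32),cv2.DIST_HUBER,0,.01,.01).ravel()
e=np.array([-abs(vx),vy if vx<0 else -vy]);nrm=np.array([-e[1],e[0]]);print('rail dir deg',np.degrees(np.arctan2(e[1],e[0])),'pt',x0,y0)
c0=np.array([x0,y0])
def ext(mask,n):
    q=W[mask][:,:2]*1000-c0;s=q@e;t=q@nrm
    print(n,'s',np.percentile(s,[.5,2,50,98,99.5]).round(1),'t',np.percentile(t,[.5,2,50,98,99.5]).round(1))
ext(dm,'dove');ext(near&(z>.0385)&(z<.047),'stop');ext(near&(z>.008)&(z<.0145),'foot')
rect(near&(z>.0385),T,.042,'stop')
# edges of dovetail per s-bin
q=W[dm][:,:2]*1000-c0;s=q@e;t=q@nrm
for a in range(-80,80,20):
    k=(s>a)&(s<a+20)
    if k.sum()>50: print(a,np.percentile(t[k],[1,99]).round(1))
print('rail z axis pt',c0,'e',e)
p,W,T=rays('w2');z=W[...,2]
near=(abs(W[...,0]-.59)<.07)&(abs(W[...,1]-.29)<.09)&(z<.09)
h,s,v=[a.astype(int) for a in cv2.split(cv2.cvtColor(p,cv2.COLOR_RGB2HSV))]
pl=near&(z>.02)&(z<.026)&(W[...,1]>.27);rect(pl,T,.023,'plate')
wd=near&(z>.054)&(z<.069)&(W[...,1]>.27);rect(wd,T,.064,'wood');print('woodz',np.percentile(z[wd],[5,50,95]),W[wd].mean(0))
kn=near&(v<70)&(W[...,1]<.275);print(np.percentile(z[kn],[5,50,95]))
rect(kn,T,.05,'knob')
lg=near&(z>.012)&(W[...,1]<.27)
rect(near&(z>.015)&(W[...,1]<.262),T,.05,'lug/knob')
E
python3 m2.py
```

```text
foot+ c 515.2 -53.3 size 73.9 238.3 ang 79.59 n 10683
rail dir deg 168.99652 pt 515.0304 -57.806194
dove s [-99.1 -95.5   0.3 106.7 109.7] t [-38.1 -29.4  -0.   16.9  17.8]
stop s [62.9 63.2 72.7 82.4 82.8] t [-36.5 -24.    0.5  26.5  27.3]
foot s [-118.5 -117.2   -8.1  118.6  119.7] t [-31.5 -30.9 -21.1  32.5  33.3]
stop c 443.5 -45.4 size 51.8 20.2 ang 79.58 n 893
-80 [-16.3  16.4]
-60 [-16.1  16.5]
-40 [-15.9  16.9]
-20 [-15.6  17. ]
0 [-15.5  17.3]
20 [-15.2  17.4]
40 [-15.1  17.7]
60 [-40.1  23.6]
rail z axis pt [515.0304   -57.806194] e [-0.9816156   0.19086845]
plate c 584.3 307.3 size 59.6 60.9 ang 0.01 n 2124
wood c 584.2 308.6 size 29.6 23.6 ang 0.14 n 720
woodz [0.05704232 0.06487246 0.06715597] [0.58444382 0.30866872 0.06271259]
[0.02547749 0.04890709 0.05208855]
knob c 584.9 259.5 size 42.3 27.9 ang 0.13 n 674
lug/knob c 584.3 255.1 size 43.5 21.4 ang 0.13 n 639
```

```bash
python3 -m creep '[[[0,0,0],[0.2,3,-2],6],[[0,0,0],[0.2,6.5,-5],6],[[0,0,0],[0.2,6.5,-9],6],[[0,0,0],[0.2,6.5,-12.5],6],[[0,0,0],[0.2,6.5,-15],6]]' >/dev/null
python3 -m creep '[[[0,0,0],[0,0.1,-2],6],[[0,0,0],[0,0.1,-4],6],[[0,0,0],[0,0.1,-5.5],6],[[0,0,0],[0,0.1,-6.5],6],[[0,0,0],[0,0.1,-6.7],6]]'
python3 -m creep '[[[0,0,0],[0,0,0],6],[[0,0,0],[0,0,0],6],[[0,0,0],[0,0,0],6],[[0,0,0],[0,0,0],6],[[0,0,0],[0,0,0],6]]'
```

```text
t: 3.95
position: [0.5835, 0.309, 0.2011]
tcp_rot: [[-0.004, 1.0, -0.003], [1.0, 0.004, -0.001], [-0.001, -0.003, -1.0]]
ft_force: [-0.3, -0.7, -0.3]
grip_width: 0.0599
grasp_force: 0.0
t: 4.37
position: [0.5846, 0.3099, 0.2047]
tcp_rot: [[-0.004, 1.0, 0.002], [1.0, 0.004, 0.001], [0.001, 0.002, -1.0]]
ft_force: [0.5, 0.6, -0.3]
grip_width: 0.0602
grasp_force: 0.0
```

```bash
python3 -m creep '[[[0,0,0],[0,-0.1,-0.2],5],[[0,0,0],[0,-0.1,-0.2],4],[[0,0,0],[0,-0.1,-0.2],2],[[0,0,0],[0,-0.1,-0.2],2],[[0,0,0],[0,-0.1,-0.2],2]]'
python3 -m creep '[[[0,0,0],[0,0,0],2],[[0,0,0],[0,0,0],2],[[0,0,0],[0,0,0],2],[[0,0,0],[0,0,0],2],[[0,0,0],[0,0,0],2]]'
```

```text
t: 4.78
position: [0.5842, 0.3086, 0.2015]
tcp_rot: [[-0.004, 1.0, 0.0], [1.0, 0.004, -0.0], [-0.0, 0.0, -1.0]]
ft_force: [0.4, -0.4, 0.2]
grip_width: 0.029
grasp_force: 59.7
t: 5.2
position: [0.5842, 0.3087, 0.2015]
tcp_rot: [[-0.004, 1.0, 0.0], [1.0, 0.004, -0.0], [-0.0, 0.0, -1.0]]
ft_force: [0.9, -0.9, 1.2]
grip_width: 0.0292
grasp_force: 59.7
```

```bash
python3 -m creep '[[[0,0,0],[0,0,1],2],[[0,0,0],[0,0,2.5],2],[[0,0,0],[0,0,4.5],2],[[0,0,0],[0,-1,6],2],[[0,0,0],[0.5,-3,7],2]]'
python3 -m creep '[[[0,0,-2],[0.5,-3,0],2],[[0,0,-4],[1.5,-6,0],2],[[0,0,-6],[2.5,-9,0],2],[[0,0,-8],[3,-12,0],2],[[0,0,-10],[3.5,-15,0],2]]'
python3 -m creep '[[[0,0,0],[0.5,-3,0],2],[[0,0,0],[1,-6,0],2],[[0,0,0],[2,-9,0],2],[[0,0,0],[3,-12,0],2],[[0,0,0],[3.3,-15,0],2]]'
python3 -m creep '[[[0,0,0],[0,-2.5,0],2],[[0,0,0],[0,-4.5,0],2],[[0,0,0],[0,-6,0],2],[[0,0,0],[0,-6.3,0],2],[[0,0,0],[0,-6.3,0],2]]'
python3 -m creep '[[[0,0,0],[0,0,-1],2],[[0,0,0],[0,0,-1.5],2],[[0,0,0],[0,0,-1.5],2],[[0,0,0],[0,0,-1.5],2],[[0,0,0],[0,0,-1.5],2]]'
python3 grab.py w3
python3 - <<'E'
from h import *
a=[]
for n,u,v in(('scene',150,130),('side',230,130)):
    q,d=vision.grab_frame(n);np.savez(n+'1.npz',p=q,d=d);a.append(cv2.resize(q[v:v+90,u:u+120,::-1],(400,300),interpolation=cv2.INTER_CUBIC))
a.append(cv2.resize(np.load('w3.npz')['p'][:,:,::-1],(400,300)));a.append(a[0]*0)
cv2.imwrite('pics/ins.png',np.vstack([np.hstack(a[:2]),np.hstack(a[2:])]))
E
```

```text
t: 5.62
position: [0.5886, 0.2807, 0.2743]
tcp_rot: [[-0.007, 1.0, 0.001], [1.0, 0.007, 0.002], [0.002, 0.001, -1.0]]
ft_force: [1.5, -0.3, -7.2]
grip_width: 0.0291
grasp_force: 60.9
t: 6.03
position: [0.6241, 0.1274, 0.2722]
tcp_rot: [[0.171, 0.985, -0.0], [0.985, -0.171, 0.0], [0.0, -0.0, -1.0]]
ft_force: [0.0, -0.0, -6.9]
grip_width: 0.0295
grasp_force: 61.1
t: 6.45
position: [0.6577, -0.0227, 0.2724]
tcp_rot: [[0.17, 0.986, 0.001], [0.986, -0.17, 0.0], [0.0, 0.001, -1.0]]
ft_force: [1.0, 0.5, -7.1]
grip_width: 0.0292
grasp_force: 61.2
t: 6.87
position: [0.657, -0.0852, 0.2717]
tcp_rot: [[0.171, 0.985, -0.0], [0.985, -0.171, 0.0], [0.0, -0.0, -1.0]]
ft_force: [-0.5, 0.9, -7.3]
grip_width: 0.0294
grasp_force: 61.3
t: 7.28
position: [0.6571, -0.0835, 0.2561]
tcp_rot: [[0.169, 0.986, -0.001], [0.986, -0.169, 0.0], [0.0, -0.001, -1.0]]
ft_force: [-0.6, -0.2, -7.2]
grip_width: 0.0293
grasp_force: 61.0
[ 0.6571 -0.0835  0.2561]
```

View pics/ins.png

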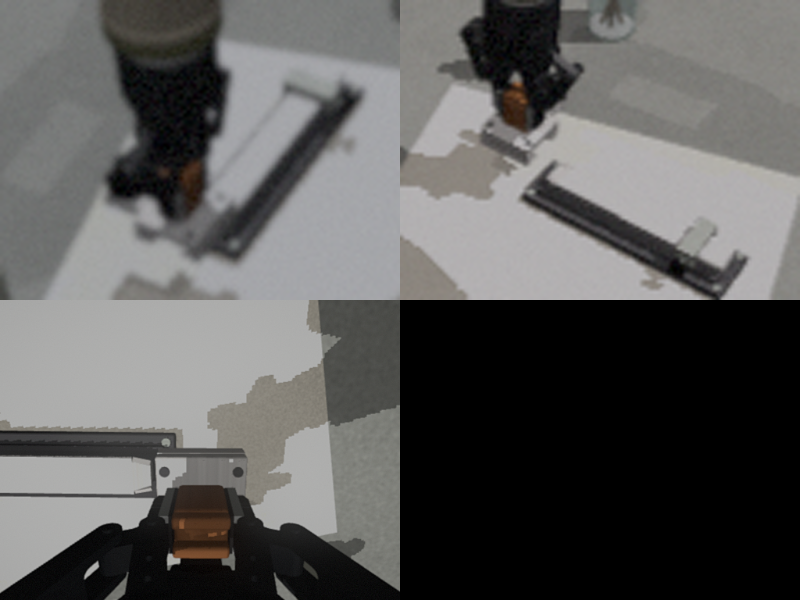

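The wrist view (lower left) shows the carriage held squarely, with the rail mouth just ahead at about (150,475) in the picture. I'll measure the carriage against the rail in this one view.

Run:
```python
from m import *
p,W,T=rays('w3');z=W[...,2];P=W*1000
a=np.radians(169.6);e=np.array([np.cos(a),np.sin(a)]);n=np.array([-e[1],e[0]]);c0=np.array([514.9,-58.5])
s=(P[...,:2]-c0)@e;t=(P[...,:2]-c0)@n
def edge(mask,sr,name,hi=False):
    X=[];
    for a0 in np.arange(*sr,4):
        k=mask&(s>a0)&(s<a0+4)
        if k.sum()>15: X.append((a0+2,np.percentile(t[k],98 if hi else 2)))
    X=np.array(X);f=np.polyfit(X[:,0],X[:,1],1);print(name,'mean t',X[:,1].mean().round(2),'slope deg',np.degrees(f[0]).round(2),'s',X[0,0],X[-1,0],len(X))
edge((z>.030)&(z<.037)&(t>-30)&(t<30),(-84,40),'dove -y edge')
edge((z>.030)&(z<.037)&(t>-30)&(t<30),(-84,40),'dove +y edge',1)
edge((z>.008)&(z<.015)&(t>-50)&(t<0),(-110,40),'foot -y edge')
pl=(z>.071)&(z<.084)&(t<-5)&(t>-50)&(s<-95)&(s>-200)
print('plate z',np.median(z[pl]),pl.sum(),'s',np.percentile(s[pl],[1,99]).round(1))
edge(pl,(-172,-116),'carr -y edge')
d=(z>.031)&(z<.037)&(abs(t)<10);print('tip s',np.percentile(s[d],[.5,2]),'table',np.median(z[z<.005]))
fr=pl&(t<-18)
for b in (-29,-25,-21): 
    k=pl&(t>b)&(t<b+4);print(b,np.percentile(s[k],[2,98]).round(1))
o=np.load('w3.npz')['T']
q=np.array([657.1,-83.5])-c0;print('tcp s,t',q@e,q@n)
```

```text
dove -y edge mean t -15.59 slope deg 2.72 s -82.0 30.0 29
dove +y edge mean t 15.69 slope deg -0.06 s -82.0 30.0 29
foot -y edge mean t -32.04 slope deg 0.01 s -108.0 36.0 37
plate z 0.07690690954050039 5144 s [-172.8 -114.4]
carr -y edge mean t -31.43 slope deg 0.53 s -170.0 -118.0 14
tip s [-99.33867332 -96.57377156] table -0.0002446354493570724
-29 [-172.1 -114.8]
-25 [-172.1 -115.2]
-21 [-172. -115.]
tcp s,t -144.37684178092752 -1.0805356842949756
```

```bash
python3 -m creep '[[[0,0,-0.6],[0,-0.13,-1],2],[[0,0,-0.6],[0,-0.13,-2],2],[[0,0,-0.6],[0,-0.13,-2.8],2],[[0,0,-0.6],[0,-0.13,-3.2],2],[[0,0,-0.6],[0,-0.13,-3.2],2]]'
python3 -m creep '[[[0,0,0],[0,0,0],2],[[0,0,0],[0,0,0],2],[[0,0,0],[0,0,0],2],[[0,0,0],[0,0,0],2],[[0,0,0],[0,0,0],2]]'
cat > st.py <<'E'
from m import *
import sys
a=np.radians(169.6);e=np.array([np.cos(a),np.sin(a)]);n=np.array([-e[1],e[0]]);c0=np.array([514.9,-58.5])
o=telemetry.get_obs();R=np.array(o['tcp_rot']);q=np.array(o['position'])*1000
print('t',o['t'],'s,t',((q[:2]-c0)@e).round(2),((q[:2]-c0)@n).round(2),'z',q[2].round(2),'yaw',np.degrees(np.arctan2(R[1,1],R[0,1])).round(2),'tilt',(R[:2,2]*57.3).round(2),'F',np.round([o['ft_force'][:2]@e,o['ft_force'][:2]@n,o['ft_force'][2]],1),'M',np.round(o['torque'],3),o['grip_width'])
E
python3 st.py; python3 grab.py w4
cat > chk.py <<'E'
from st import *
p,W,T=rays(sys.argv[1]);z=W[...,2];P=W*1000
s=(P[...,:2]-c0)@e;t=(P[...,:2]-c0)@n
def edge(mask,sr,name):
    X=[]
    for a0 in np.arange(*sr,4):
        k=mask&(s>a0)&(s<a0+4)
        if k.sum()>15: X.append((a0+2,np.percentile(t[k],2)))
    X=np.array(X);f=np.polyfit(X[:,0],X[:,1],1);print(name,'mean t',X[:,1].mean().round(2),'slope deg',np.degrees(f[0]).round(2),len(X))
edge((z>.008)&(z<.015)&(t>-50)&(t<0),(-110,40),'foot')
pl=(z>.038)&(z<.055)&(t<-18)&(t>-50)&(s<-60)&(s>-200)
print('plate z',np.median(z[pl]),'s',np.percentile(s[pl],[1,99]).round(1));edge(pl,(-172,-116),'carr')
E
python3 chk.py w4
```

```text
t: 7.85
position: [0.6561, -0.0854, 0.2217]
tcp_rot: [[0.18, 0.984, -0.004], [0.984, -0.18, 0.001], [0.0, -0.004, -1.0]]
ft_force: [-0.4, -0.0, -6.0]
grip_width: 0.0295
grasp_force: 61.1
t: 8.27
position: [0.6574, -0.0856, 0.2251]
tcp_rot: [[0.18, 0.984, 0.001], [0.984, -0.18, -0.0], [-0.0, 0.001, -1.0]]
ft_force: [-0.2, -0.8, -7.6]
grip_width: 0.0296
grasp_force: 61.1
t 8.2667 s,t -145.04 0.94 z 225.06 yaw -10.36 tilt [ 0.06 -0.01] F [ 0.1  0.8 -7.6] M [0.088 0.004 0.04 ] 0.02961240444545732
[ 0.6574 -0.0856  0.2251]
t 8.3167 s,t -144.96 0.95 z 224.9 yaw -10.37 tilt [ 0.04 -0.01] F [ 0.4  0.3 -7.9] M [-0.006  0.04  -0.005] 0.029353103570358773
foot mean t -32.12 slope deg 0.02 31
plate z 0.04572779383667193 s [-173.7 -115.6]
carr mean t -29.42 slope deg -0.06 14
```

```bash
python3 -m creep '[[[0,0,0],[-0.2,0.09,-0.1],2],[[0,0,0],[-0.6,0.17,-0.1],2],[[0,0,0],[-1,0.24,-0.1],2],[[0,0,0],[-1.5,0.33,-0.1],2],[[0,0,0],[-2,0.42,-0.1],2]]' >/dev/null;python3 st.py
python3 -m creep '[[[0,0,0],[-0.4,0.07,0],2],[[0,0,0],[-0.8,0.15,0],2],[[0,0,0],[-1.2,0.22,0],2],[[0,0,0],[-1.6,0.29,0],2],[[0,0,0],[-2,0.37,0],2]]' >/dev/null;python3 st.py
```

```text
t 8.7333 s,t -123.7 0.43 z 223.36 yaw -10.36 tilt [-0.02  0.  ] F [-1.1  0.  -7.2] M [-0.036 -0.013  0.002] 0.029323059704333233
t 9.15 s,t -103.64 0.44 z 223.52 yaw -10.36 tilt [ 0.01 -0.  ] F [-0.4 -0.5 -7.5] M [ 0.04  -0.05   0.006] 0.029257048026513577
```

```bash
python3 -m creep '[[[0,0,0],[-0.6,0.11,0],2],[[0,0,0],[-1.2,0.22,0],2],[[0,0,0],[-1.8,0.33,0],2],[[0,0,0],[-2.4,0.44,0],2],[[0,0,0],[-3,0.55,0],2]]' >/dev/null;python3 st.py
python3 -m creep '[[[0,0,0],[-0.6,0.11,0],2],[[0,0,0],[-1.2,0.22,0],2],[[0,0,0],[-1.8,0.33,0],2],[[0,0,0],[-2.4,0.44,0],2],[[0,0,0],[-3,0.55,0],2]]' >/dev/null;python3 st.py
```

```text
t 9.5667 s,t -72.83 0.43 z 223.44 yaw -10.37 tilt [-0.  0.] F [ 0.4  0.2 -7.8] M [-0.     0.025 -0.002] 0.029126226854652115
t 9.9833 s,t -42.43 0.43 z 223.49 yaw -10.37 tilt [ 0.01 -0.  ] F [-0.8  0.5 -6.5] M [ 0.019  0.061 -0.004] 0.029519085927216266
```

```bash
python3 -m creep '[[[0,0,0],[-0.6,0.11,0],2],[[0,0,0],[-1.2,0.22,0],2],[[0,0,0],[-1.8,0.33,0],2],[[0,0,0],[-2.4,0.44,0],2],[[0,0,0],[-3,0.55,0],2]]' >/dev/null;python3 st.py
python3 -m creep '[[[0,0,0],[-0.6,0.11,0],2],[[0,0,0],[-1.2,0.22,0],2],[[0,0,0],[-1.8,0.33,0],2],[[0,0,0],[-2.3,0.42,0],2],[[0,0,0],[-2.5,0.46,0],2]]' >/dev/null;python3 st.py;python3 grab.py w5
python3 - <<'E'
from st import *
p,W,T=rays('w5');z=W[...,2];P=W*1000
s=(P[...,:2]-c0)@e;t=(P[...,:2]-c0)@n
st=(z>.0385)&(z<.0435)&(s>50)&(s<100)&(abs(t)<30);pl=(z>.042)&(z<.049)&(t<-18)&(t>-34)&(s<55)&(s>-40)
print('stop s',np.percentile(s[st],[1,2,98,99]),st.sum(),'plate s',np.percentile(s[pl],[1,2,98,99]),np.median(z[pl]))
E
```

```text
t 10.4 s,t -11.93 0.44 z 223.46 yaw -10.37 tilt [ 0. -0.] F [-0.3  0.4 -7.3] M [-0.077 -0.032 -0.024] 0.02925866586793102
t 10.8167 s,t 13.75 0.4 z 223.29 yaw -10.36 tilt [-0.03  0.01] F [-0.2  0.2 -7.3] M [ 0.01  -0.003  0.04 ] 0.029057810780133926
[ 0.5013 -0.0564  0.2233]
t 10.8667 s,t 13.68 0.36 z 223.31 yaw -10.36 tilt [-0.03  0.01] F [ 0.5 -0.6 -7.6] M [ 0.03  -0.122 -0.004] 0.028854046903764283
stop s [62.81594804 62.96389837 82.13447447 82.34994889] 3201 plate s [-14.72370719 -14.00988271  42.75799049  43.45951798] 0.044160067538870376
```

```bash
python3 -m creep '[[[0,0,0],[-0.4,0.07,0],2],[[0,0,0],[-0.8,0.15,0],2],[[0,0,0],[-1.1,0.2,0],2],[[0,0,0],[-1.4,0.26,0],2],[[0,0,0],[-1.5,0.28,0],2]]' >/dev/null;python3 st.py
python3 -m creep '[[[0,0,0],[-0.02,0,0],2],[[0,0,0],[-0.04,0.01,0],2],[[0,0,0],[-0.06,0.01,0],2],[[0,0,0],[-0.08,0.015,0],2],[[0,0,0],[-0.1,0.02,0],2]]' >/dev/null;python3 st.py
python3 -m creep '[[[0,0,0],[-0.02,0,0],2],[[0,0,0],[-0.04,0.01,0],2],[[0,0,0],[-0.06,0.01,0],2],[[0,0,0],[-0.08,0.015,0],2],[[0,0,0],[-0.1,0.02,0],2]]' >/dev/null;python3 st.py
```

```text
t 11.2833 s,t 28.65 0.35 z 223.3 yaw -10.36 tilt [-0.03  0.01] F [-0.3  0.6 -7.2] M [-0.009  0.003  0.011] 0.028825273917526317
t 11.7 s,t 29.09 0.38 z 223.46 yaw -10.37 tilt [ 0. -0.] F [ 0.1 -0.1 -7.4] M [ 0.027 -0.032 -0.03 ] 0.029225711835620206
t 12.1167 s,t 30.22 0.33 z 223.41 yaw -10.37 tilt [-0.  0.] F [ 0.1 -0.7 -7.8] M [0.01  0.036 0.01 ] 0.02917912730564158
```

```bash
python3 -m creep '[[[0,0,0],[-0.02,0,0],2],[[0,0,0],[-0.04,0.01,0],2],[[0,0,0],[-0.06,0.01,0],2],[[0,0,0],[-0.08,0.015,0],2],[[0,0,0],[-0.1,0.02,0],2]]' >/dev/null;python3 st.py
python3 -m creep '[[[0,0,0],[-0.01,0,0],2],[[0,0,0],[-0.02,0,0],2],[[0,0,0],[-0.03,0.01,0],2],[[0,0,0],[-0.04,0.01,0],2],[[0,0,0],[-0.05,0.01,0],2]]' >/dev/null;python3 st.py
```

```text
t 12.5333 s,t 31.22 0.33 z 223.45 yaw -10.37 tilt [ 0. -0.] F [ 0.4 -0.2 -7.1] M [0.013 0.015 0.018] 0.029037441908415354
t 12.95 s,t 31.71 0.33 z 223.44 yaw -10.37 tilt [ 0. -0.] F [ 0.2  0.4 -7.5] M [0.011 0.03  0.053] 0.029153671083451297
```

```bash
for i in 1; do python3 -m creep '[[[0,0,0],[-0.01,0,0],2],[[0,0,0],[-0.02,0,0],2],[[0,0,0],[-0.03,0.01,0],2],[[0,0,0],[-0.03,0.01,0],2],[[0,0,0],[-0.03,0.01,0],2]]' >/dev/null;python3 st.py;done
python3 -m creep '[[[0,0,0],[-0.01,0,0],2],[[0,0,0],[-0.02,0,0],2],[[0,0,0],[-0.03,0,0],2],[[0,0,0],[-0.03,0,0],2],[[0,0,0],[-0.03,0,0],2]]' >/dev/null;python3 st.py
```

```text
t 13.3667 s,t 32.03 0.25 z 223.48 yaw -10.36 tilt [0. 0.] F [-0.7  0.3 -8.3] M [-0.007 -0.    -0.037] 0.029346420224874867
t 13.7833 s,t 32.33 0.32 z 223.44 yaw -10.37 tilt [0. 0.] F [ 0.  -0.4 -7.5] M [-0.014  0.003 -0.016] 0.029481281966437213
```

```bash
python3 -m creep '[[[0,0,0],[-0.01,0,0],2],[[0,0,0],[-0.02,0,0],2],[[0,0,0],[-0.03,0.01,0],2],[[0,0,0],[-0.03,0.01,0],2],[[0,0,0],[-0.03,0.01,0],2]]' >/dev/null;python3 st.py
python3 -m creep '[[[0,0,0],[-0.01,0,0],2],[[0,0,0],[-0.02,0,0],2],[[0,0,0],[-0.03,0,0],2],[[0,0,0],[-0.03,0,0],2],[[0,0,0],[-0.03,0,0],2]]' >/dev/null;python3 st.py;python3 grab.py w6
cat > gap.py <<'E'
from st import *
p,W,T=rays(sys.argv[1]);z=W[...,2];P=W*1000
s=(P[...,:2]-c0)@e;t=(P[...,:2]-c0)@n
st=(z>.0385)&(z<.0435)&(s>62)&(s<100)&(abs(t)<30);pl=(z>.042)&(z<.049)&(t<-18)&(t>-34)&(s<66)&(s>-40)
print('stop s',np.percentile(s[st],[1,2,98,99]),st.sum(),'plate s',np.percentile(s[pl],[1,2,98,99]),np.median(z[pl]))
E
python3 gap.py w6
```

```text
t 14.2 s,t 32.5 0.31 z 223.56 yaw -10.36 tilt [ 0.03 -0.01] F [-0.8  0.  -7.6] M [-0.106 -0.222  0.044] 0.02920497740756603
t 14.6167 s,t 32.68 0.33 z 223.61 yaw -10.37 tilt [ 0.05 -0.01] F [-4.2  0.2 -9.9] M [-0.119 -0.833  0.033] 0.029388675580443294
[ 0.4827 -0.0529  0.2236]
t 14.6667 s,t 32.68 0.31 z 223.6 yaw -10.36 tilt [ 0.05 -0.01] F [-5.7  0.3 -9.5] M [-0.172 -0.894  0.054] 0.029251928915792442
stop s [63.29863978 63.70844049 82.30712937 82.60445301] 2589 plate s [ 3.92015712  4.52430931 61.69165799 62.26579868] 0.044483320829065406
```

```bash
python3 -m creep '[[[0,0,0],[0.02,0,-0.03],2],[[0,0,0],[0.02,0,-0.06],2],[[0,0,0],[0.02,0,-0.1],2],[[0,0,0],[0.02,0,-0.1],2],[[0,0,0],[0.02,0,-0.1],2]]' >/dev/null;python3 st.py
python3 -m creep '[[[0,0,0],[0,0,0],3.3],[[0,0,0],[0,0,0],3.6],[[0,0,0],[0,0,0],4],[[0,0,0],[0,0,0],5],[[0,0,0],[0,0,0],6]]' >/dev/null;python3 st.py
python3 -m creep '[[[0,0,0],[0,0,1],6],[[0,0,0],[0,0,3],6],[[0,0,0],[0,0,6],6],[[0,0,0],[0,0,9],6],[[0,0,0],[0,0,11],6]]' >/dev/null;python3 st.py
```

```text
t 15.0833 s,t 32.56 0.32 z 222.66 yaw -10.37 tilt [ 0.03 -0.01] F [-3.7 -1.  -5. ] M [-0.114 -0.568  0.029] 0.029466297266333496
t 15.5 s,t 32.71 0.29 z 222.63 yaw -10.37 tilt [ 0.01 -0.  ] F [ 1.   0.7 -0.9] M [ 0.029  0.006 -0.033] 0.059520175234828845
t 15.9167 s,t 32.34 0.28 z 336.29 yaw -10.37 tilt [ 0.18 -0.04] F [0.3 0.5 0.1] M [-0.017 -0.014 -0.018] 0.06020959339089028
```

```bash
python3 -m creep '[[[0,0,7],[-0.2,-1,0],5],[[0,0,14],[-0.4,-2,0],4],[[0,0,21],[-0.6,-3,0],4],[[0,0,28],[-0.8,-4,0],4],[[0,0,35],[-1,-5.3,0],4]]' >/dev/null
python3 -m creep '[[[0,0,7],[0,0,0],4],[[0,0,14],[0,0,0],4],[[0,0,21],[0,0,0],4],[[0,0,28],[0,0,0],4],[[0,0,35],[0,0,0],4]]' >/dev/null
python3 -m creep '[[[0,0,7],[0,0,0],4],[[0,0,14],[0,0,0],4],[[0,0,20],[0,0,0],4],[[0,0,20],[0,0,0],4],[[0,0,20],[0,0,0],4]]' >/dev/null;python3 st.py
python3 -m creep '[[[0,0,0],[0,0,0],4],[[0,0,0],[0,0,0],4],[[0,0,0],[0,0,0],4],[[0,0,0],[0,0,0],4],[[0,0,0],[0,0,0],4]]' >/dev/null;python3 grab.py w7
cat > kn.py <<'E'
from st import *
p,W,T=rays(sys.argv[1]);z=W[...,2];P=W*1000
s=(P[...,:2]-c0)@e;t=(P[...,:2]-c0)@n
near=(abs(s-32)<40)&(abs(t-54)<40)
bar=near&(z>.067)&(z<.077)&(t>30)
def mr(mask,name):
    c=max(cv2.findContours(mask.astype(np.uint8),0,cv2.CHAIN_APPROX_NONE)[0],key=cv2.contourArea)
    ii=np.zeros(mask.shape,np.uint8);cv2.drawContours(ii,[c],0,1,-1);k=mask&(ii>0)
    print(name,k.sum(),cv2.minAreaRect(np.c_[s[k],t[k]].astype(np.float32)),'z',np.median(z[k]))
mr(bar,'bar');mr((z>.075)&(z<.09)&(abs(s-32)<40)&(abs(t)<25),'stem')
cv2.imwrite(f'pics/{sys.argv[1]}.png',p[:,:,::-1])
st=(z>.0385)&(z<.0432)&(s>58)&(s<100)&(abs(t)<30);mr(st,'stop');mr((z>.0415)&(z<.047)&(s>-10)&(s<66)&(abs(t)<30),'plate')
E
python3 kn.py w7
```

```text
t 17.1667 s,t 33.0 54.23 z 333.08 yaw 79.44 tilt [ 0.03 -0.01] F [-0.7 -0.3 -1.1] M [-0.029  0.04   0.063] 0.040070410798513076
[ 0.4726 -0.1059  0.3324]
t 17.6333 s,t 33.01 54.24 z 332.4 yaw 79.6 tilt [-0.01  0.  ] F [-1.2  0.1 -0.6] M [ 0.008 -0.02  -0.013] 0.04009490414450414
bar 790 ((33.14574432373047, 54.03982925415039), (11.587838172912598, 42.64995193481445), 89.49613189697266) z 0.07200108576719239
stem 1366 ((33.012115478515625, 0.583892822265625), (24.169723510742188, 29.719575881958008), 89.68549346923828) z 0.08549425045350384
stop 1699 ((70.3785400390625, 0.04380989074707031), (58.3177490234375, 24.211780548095703), 89.93418884277344) z 0.04127654921683088
plate 2749 ((34.35648727416992, 0.22760391235351562), (63.36481475830078, 59.43665313720703), 0.13895924389362335) z 0.04326899971762793
```

View pics/w7.png

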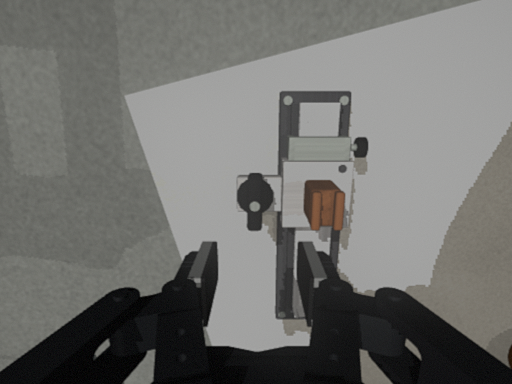

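The wrist view shows the carriage on the rail against the stop. The knob hub is at about (255,195), its bar points along the rail, and the stem is at (323,205). I'll go down on the knob.

```bash
python3 -m creep '[[[0,0,0],[0,0,-2],3.3],[[0,0,0],[0,0,-5],3.3],[[0,0,0],[0,0,-7.5],3.3],[[0,0,0],[0,0,-9.5],3.3],[[0,0,0],[0,0,-10.6],3.3]]' >/dev/null;python3 st.py
python3 -m creep '[[[0,0,0],[0,0,0],3.3],[[0,0,0],[0,0,0],3.3],[[0,0,0],[0,0,0],3.3],[[0,0,0],[0,0,0],3.3],[[0,0,0],[0,0,0],3.3]]' >/dev/null;python3 st.py
```

```text
t 18.05 s,t 34.24 54.08 z 223.61 yaw 79.62 tilt [-0.21  0.07] F [ 1.  -0.2 -0.4] M [ 0.072  0.031 -0.04 ] 0.0329712386441348
t 18.4667 s,t 32.22 54.34 z 228.0 yaw 79.64 tilt [ 0.14 -0.05] F [-0.2  0.2  0.7] M [ 0.027 -0.006  0.03 ] 0.03322039446273314
```

```bash
python3 -m creep '[[[0,0,0],[-0.05,0.03,-0.2],3],[[0,0,0],[-0.05,0.03,-0.2],2],[[0,0,0],[-0.05,0.03,-0.2],0.8],[[0,0,0],[-0.05,0.03,-0.2],0.6],[[0,0,0],[-0.05,0.03,-0.2],0.6]]' >/dev/null;python3 st.py
python3 -m creep '[[[0,0,0],[0,0,0],0.6],[[0,0,0],[0,0,0],0.6],[[0,0,0],[0,0,0],0.6],[[0,0,0],[0,0,0],0.6],[[0,0,0],[0,0,0],0.6]]';python3 st.py
cat > ob.py <<'E'
from st import *
M=[];F=[]
E
```

```text
t 18.8833 s,t 33.39 54.47 z 224.86 yaw 79.62 tilt [ 0.02 -0.06] F [1.1 4.3 4.1] M [-0.76   0.398 -0.094] 0.010745800556036801
t: 19.3
position: [0.4722, -0.106, 0.2249]
tcp_rot: [[-0.984, 0.18, 0.0], [0.18, 0.984, -0.001], [-0.0, -0.001, -1.0]]
ft_force: [-1.9, -5.5, 4.7]
grip_width: 0.0106
grasp_force: 60.2
t 19.3 s,t 33.37 54.45 z 224.86 yaw 79.63 tilt [ 0.02 -0.06] F [0.9 5.8 4.7] M [-0.853  0.497 -0.153] 0.010586938790895364
```

```bash
cat > av.py <<'E'
from st import *
k=int(sys.argv[1]);M=[];F=[]
for i in range(k):
    vision.grab_frame('wrist');o=telemetry.get_obs();M.append(o['torque']);F.append(o['ft_force'])
M=np.array(M);F=np.mean(F,0)
print('   AVG Mz %.4f +- %.4f'%(M[:,2].mean(),M[:,2].std()/k**.5),'Mxy',M[:,:2].mean(0).round(3),'F',np.round([F[:2]@e,F[:2]@n,F[2]],1))
E
python3 -m creep '[[[0,0,0],[0,-0.03,0.03],0.6],[[0,0,0],[0,-0.03,0.03],0.6],[[0,0,0],[0,-0.03,0.03],0.6],[[0,0,0],[0,-0.03,0.03],0.6],[[0,0,0],[0,-0.03,0.03],0.6]]' >/dev/null;python3 av.py 6
python3 -m creep '[[[0,0,-3],[0,0,0],0.6],[[0,0,-6],[0,0,0],0.6],[[0,0,-9],[0,0,0],0.6],[[0,0,-10],[0,0,0],0.6],[[0,0,-10],[0,0,0],0.6]]' >/dev/null;python3 av.py 6
python3 -m creep '[[[0,0,-3],[0,0,0],0.6],[[0,0,-6],[0,0,0],0.6],[[0,0,-9],[0,0,0],0.6],[[0,0,-10],[0,0,0],0.6],[[0,0,-10],[0,0,0],0.6]]' >/dev/null;python3 av.py 6
```

```text
t 19.7167 s,t 33.39 54.52 z 224.86 yaw 79.63 tilt [ 0.01 -0.03] F [0.9 5.2 3.7] M [-0.895  0.223 -0.16 ] 0.010472745455097493
   AVG Mz -0.1553 +- 0.0160 Mxy [-0.866  0.225] F [0.7 5.5 2.7]
t 20.4333 s,t 33.41 54.36 z 224.88 yaw 69.64 tilt [ 0.01 -0.01] F [0.8 4.4 4.2] M [-0.738  0.21  -0.055] 0.010805440732178961
   AVG Mz -0.0392 +- 0.0239 Mxy [-0.794  0.245] F [1.1 4.9 3.7]
t 21.15 s,t 33.51 54.32 z 224.83 yaw 59.63 tilt [-0.01 -0.  ] F [1.8 5.3 5. ] M [-0.747  0.376  0.031] 0.011273856786263595
   AVG Mz 0.0113 +- 0.0125 Mxy [-0.793  0.364] F [1.1 5.2 5. ]
```

```bash
python3 -m creep '[[[0,0,-2],[0,0,0],0.6],[[0,0,-4],[0,0,0],0.6],[[0,0,-5],[0,0,0],0.6],[[0,0,-5],[0,0,0],0.6],[[0,0,-5],[0,0,0],0.6]]' >/dev/null;python3 av.py 6
python3 -m creep '[[[0,0,-2],[0,0,0],0.6],[[0,0,-4],[0,0,0],0.6],[[0,0,-5],[0,0,0],0.6],[[0,0,-5],[0,0,0],0.6],[[0,0,-5],[0,0,0],0.6]]' >/dev/null;python3 av.py 6
python3 -m creep '[[[0,0,-2],[0,0,0],0.6],[[0,0,-4],[0,0,0],0.6],[[0,0,-5],[0,0,0],0.6],[[0,0,-5],[0,0,0],0.6],[[0,0,-5],[0,0,0],0.6]]' >/dev/null;python3 av.py 6
```

```text
t 21.8667 s,t 33.52 54.45 z 224.84 yaw 54.69 tilt [-0.01 -0.02] F [2.8 5.4 5.6] M [-0.88   0.467  0.134] 0.01087093830620231
   AVG Mz 0.0961 +- 0.0141 Mxy [-0.883  0.46 ] F [2.3 5.9 5.2]
t 22.5833 s,t 33.54 54.52 z 224.84 yaw 49.69 tilt [-0.02 -0.03] F [2.2 5.8 6.5] M [-0.963  0.501  0.11 ] 0.01065315916045851
   AVG Mz 0.0861 +- 0.0088 Mxy [-0.932  0.51 ] F [2.1 5.6 4.9]
t 23.3 s,t 33.54 54.68 z 224.85 yaw 44.69 tilt [-0.02 -0.05] F [3.1 7.7 5.9] M [-1.129  0.544  0.132] 0.010776880811234287
   AVG Mz 0.1067 +- 0.0086 Mxy [-1.172  0.57 ] F [2.  7.5 5.1]
```

```bash
python3 -m creep '[[[0,0,0],[0,-0.03,0.05],0.6],[[0,0,0],[0,-0.05,0.1],0.6],[[0,0,0],[0,-0.06,0.1],0.6],[[0,0,0],[0,-0.06,0.1],0.6],[[0,0,0],[0,-0.06,0.1],0.6]]' >/dev/null;python3 av.py 6
```

```text
t 24.0167 s,t 33.66 55.02 z 225.06 yaw 44.7 tilt [-0.04 -0.01] F [-1.   5.7 -2.3] M [-1.089  0.027  0.021] 0.010807342662237263
   AVG Mz 0.0478 +- 0.0091 Mxy [-1.108  0.021] F [-0.9  5.8 -1.3]
```

```bash
python3 -m creep '[[[0,0,0],[-0.01,-0.03,0],0.6],[[0,0,0],[-0.01,-0.05,-0.02],0.6],[[0,0,0],[-0.01,-0.06,-0.02],0.6],[[0,0,0],[-0.01,-0.06,-0.02],0.6],[[0,0,0],[-0.01,-0.06,-0.02],0.6]]' >/dev/null;python3 av.py 6
```

```text
t 24.7333 s,t 33.65 55.37 z 225.08 yaw 44.65 tilt [-0.05  0.03] F [-0.7  2.9 -3.4] M [-0.594  0.008  0.029] 0.011121881579203291
   AVG Mz 0.0633 +- 0.0075 Mxy [-0.595  0.024] F [ 0.2  3.  -3.8]
```

```bash
python3 -m creep '[[[0,0,0],[-0.01,-0.03,-0.03],0.6],[[0,0,0],[-0.01,-0.05,-0.05],0.6],[[0,0,0],[-0.01,-0.05,-0.05],0.6],[[0,0,0],[-0.01,-0.05,-0.05],0.6],[[0,0,0],[-0.01,-0.05,-0.05],0.6]]' >/dev/null;python3 av.py 6
python3 -m creep '[[[0,0,-2],[0,0,0],0.6],[[0,0,-4],[0,0,0],0.6],[[0,0,-5],[0,0,0],0.6],[[0,0,-5],[0,0,0],0.6],[[0,0,-5],[0,0,0],0.6]]' >/dev/null;python3 av.py 8
```

```text
t 25.45 s,t 33.55 55.83 z 224.94 yaw 44.64 tilt [-0.03  0.03] F [ 1.7 -0.1 -2.7] M [0.031 0.359 0.182] 0.0111402773515012
   AVG Mz 0.1438 +- 0.0079 Mxy [0.147 0.388] F [ 2.5 -0.5 -2. ]
t 26.1667 s,t 33.42 56.1 z 224.98 yaw 39.68 tilt [-0.01 -0.01] F [ 2.4 -0.5 -2.8] M [-0.143  0.486  0.181] 0.010734499555720919
   AVG Mz 0.1409 +- 0.0095 Mxy [-0.158  0.465] F [ 2.7  1.3 -2.8]
```

```bash
for i in 1 2; do python3 -m creep '[[[0,0,0],[0,0,0],0.6],[[0,0,0],[0,0,0],0.6],[[0,0,0],[0,0,0],0.6],[[0,0,0],[0,0,0],0.6],[[0,0,0],[0,0,0],0.6]]' >/dev/null;python3 av.py 4;done
python3 -m creep '[[[0,0,-1],[0,0,0],0.6],[[0,0,-1],[0,0,0],0.6],[[0,0,-1],[0,0,0],0.6],[[0,0,-1],[0,0,0],0.6],[[0,0,-1],[0,0,0],0.6]]' >/dev/null;python3 av.py 6
```

```text
t 26.9833 s,t 33.42 56.08 z 225.01 yaw 39.63 tilt [-0.01 -0.  ] F [ 3.   1.  -2.5] M [-0.34   0.551  0.182] 0.010759044435068832
   AVG Mz 0.1572 +- 0.0073 Mxy [-0.335  0.561] F [ 2.8  2.3 -2.6]
t 27.6 s,t 33.42 56.07 z 225.01 yaw 39.63 tilt [-0.01 -0.  ] F [ 3.1  3.2 -3. ] M [-0.492  0.663  0.176] 0.010617914665390329
   AVG Mz 0.1667 +- 0.0078 Mxy [-0.464  0.666] F [ 3.6  3.2 -2.7]
t 28.2167 s,t 33.35 56.06 z 225.06 yaw 38.63 tilt [ 0.01 -0.  ] F [ 3.3  4.1 -2.9] M [-0.547  0.607  0.095] 0.010415115103279877
   AVG Mz 0.0803 +- 0.0086 Mxy [-0.552  0.64 ] F [ 2.8  3.3 -2.8]
```

```bash
python3 -m creep '[[[0,0,0],[-0.02,-0.02,-0.03],0.6],[[0,0,0],[-0.02,-0.02,-0.03],0.6],[[0,0,0],[-0.02,-0.02,-0.03],0.6],[[0,0,0],[-0.02,-0.02,-0.03],0.6],[[0,0,0],[-0.02,-0.02,-0.03],0.6]]' >/dev/null;python3 av.py 5
python3 -m creep '[[[0,0,-1],[0,0,0],0.6],[[0,0,-1],[0,0,0],0.6],[[0,0,-1],[0,0,0],0.6],[[0,0,-1],[0,0,0],0.6],[[0,0,-1],[0,0,0],0.6]]' >/dev/null;python3 av.py 5
python3 -m creep '[[[0,0,-1],[0,0,0],0.6],[[0,0,-1],[0,0,0],0.6],[[0,0,-1],[0,0,0],0.6],[[0,0,-1],[0,0,0],0.6],[[0,0,-1],[0,0,0],0.6]]' >/dev/null;python3 av.py 5
```

```text
t 28.9333 s,t 33.42 56.17 z 224.93 yaw 38.64 tilt [0.03 0.01] F [ 2.4  2.2 -0.9] M [-0.102  0.517  0.073] 0.010536122535292998
   AVG Mz 0.1060 +- 0.0181 Mxy [-0.122  0.469] F [ 2.5  1.1 -0.4]
t 29.6 s,t 33.42 56.23 z 224.87 yaw 37.63 tilt [0.03 0.  ] F [2.2 0.4 0.6] M [0.084 0.248 0.042] 0.010418871715549803
   AVG Mz 0.0459 +- 0.0125 Mxy [0.109 0.232] F [1.5 0.1 0.7]
t 30.2667 s,t 33.42 56.23 z 224.86 yaw 36.63 tilt [0.03 0.  ] F [ 0.3 -1.4  1.9] M [0.18  0.081 0.061] 0.010470649849781868
   AVG Mz 0.0433 +- 0.0143 Mxy [0.229 0.004] F [ 0.5 -1.3  1.2]
```

```bash
for i in 1; do python3 -m creep '[[[0,0,-1],[0,0,0],0.6],[[0,0,-2],[0,0,0],0.6],[[0,0,-2],[0,0,0],0.6],[[0,0,-2],[0,0,0],0.6],[[0,0,-2],[0,0,0],0.6]]' >/dev/null;python3 av.py 4;done
python3 -m creep '[[[0,0,-1],[0,0,0],0.6],[[0,0,-2],[0,0,0],0.6],[[0,0,-2],[0,0,0],0.6],[[0,0,-2],[0,0,0],0.6],[[0,0,-2],[0,0,0],0.6]]' >/dev/null;python3 av.py 4
python3 -m creep '[[[0,0,-1],[0,0,0],0.6],[[0,0,-2],[0,0,0],0.6],[[0,0,-2],[0,0,0],0.6],[[0,0,-2],[0,0,0],0.6],[[0,0,-2],[0,0,0],0.6]]' >/dev/null;python3 av.py 4
```

```text
t 30.9333 s,t 33.44 56.24 z 224.84 yaw 34.63 tilt [0.02 0.  ] F [-0.4 -2.4  1.9] M [ 0.27  -0.163  0.012] 0.010564822049561612
   AVG Mz 0.0615 +- 0.0049 Mxy [ 0.329 -0.204] F [-0.8 -1.9  1.6]
t 31.55 s,t 33.44 56.24 z 224.84 yaw 32.64 tilt [ 0.02 -0.  ] F [-1.5 -2.2  1.9] M [ 0.399 -0.437  0.014] 0.010832549810771244
   AVG Mz 0.0442 +- 0.0133 Mxy [ 0.389 -0.444] F [-2.  -2.8  2.5]
t 32.1667 s,t 33.44 56.26 z 224.84 yaw 30.63 tilt [0.02 0.  ] F [-2.9 -4.   2.9] M [ 0.446 -0.565 -0.017] 0.011219743609813532
   AVG Mz 0.0269 +- 0.0172 Mxy [ 0.493 -0.7  ] F [-3.1 -3.4  1.7]
```

```bash
python3 -m creep '[[[0,0,-1],[0.01,0.02,0.01],0.6],[[0,0,-2],[0.02,0.03,0.02],0.6],[[0,0,-3],[0.02,0.03,0.02],0.6],[[0,0,-3],[0.02,0.03,0.02],0.6],[[0,0,-3],[0.02,0.03,0.02],0.6]]' >/dev/null;python3 av.py 4
python3 -m creep '[[[0,0,-1],[0,0,0],0.6],[[0,0,-2],[0,0,0],0.6],[[0,0,-3],[0,0,0],0.6],[[0,0,-3],[0,0,0],0.6],[[0,0,-3],[0,0,0],0.6]]' >/dev/null;python3 av.py 4
python3 -m creep '[[[0,0,-1],[0,0,0],0.6],[[0,0,-2],[0,0,0],0.6],[[0,0,-3],[0,0,0],0.6],[[0,0,-3],[0,0,0],0.6],[[0,0,-3],[0,0,0],0.6]]' >/dev/null;python3 av.py 4
```

```text
t 32.7833 s,t 33.39 56.1 z 224.89 yaw 27.62 tilt [ 0.   -0.02] F [-3.8 -1.  -0.5] M [ 0.005 -0.667  0.074] 0.010482125975332539
   AVG Mz 0.0526 +- 0.0126 Mxy [-0.116 -0.708] F [-4.3  0.1 -0. ]
t 33.4 s,t 33.38 56.04 z 224.93 yaw 24.62 tilt [ 0.   -0.01] F [-5.7  0.4 -0.7] M [-0.334 -0.739  0.1  ] 0.010799988851676141
   AVG Mz 0.0626 +- 0.0079 Mxy [-0.4   -0.746] F [-4.2  1.5 -1.6]
t 34.0167 s,t 33.38 55.98 z 224.95 yaw 21.57 tilt [ 0.   -0.01] F [-5.   2.8 -1.2] M [-0.438 -0.729  0.108] 0.010591374562925856
   AVG Mz 0.0954 +- 0.0120 Mxy [-0.48  -0.797] F [-5.1  2.1 -1.2]
```

```bash
python3 -m creep '[[[0,0,0],[0.02,-0.01,0],0.6],[[0,0,0],[0.04,-0.01,-0.01],0.6],[[0,0,0],[0.04,-0.01,-0.01],0.6],[[0,0,0],[0.04,-0.01,-0.01],0.6],[[0,0,0],[0.04,-0.01,-0.01],0.6]]' >/dev/null;python3 av.py 4
python3 -m creep '[[[0,0,-1],[0,0,0],0.6],[[0,0,-2],[0,0,0],0.6],[[0,0,-2],[0,0,0],0.6],[[0,0,-2],[0,0,0],0.6],[[0,0,-2],[0,0,0],0.6]]' >/dev/null;python3 av.py 5
python3 -m creep '[[[0,0,-1],[0,0,0],0.6],[[0,0,-2],[0,0,0],0.6],[[0,0,-2],[0,0,0],0.6],[[0,0,-2],[0,0,0],0.6],[[0,0,-2],[0,0,0],0.6]]' >/dev/null;python3 av.py 5
```

```text
t 34.6333 s,t 33.12 56.02 z 224.88 yaw 21.63 tilt [-0.03 -0.01] F [-1.4  2.2  3.9] M [-0.494 -0.131  0.212] 0.010723412442718815
   AVG Mz 0.1901 +- 0.0119 Mxy [-0.467 -0.016] F [-0.4  2.1  3.3]
t 35.25 s,t 33.03 56.01 z 224.83 yaw 19.63 tilt [-0.01 -0.  ] F [0.8 3.6 4.5] M [-0.557  0.19   0.13 ] 0.011065920341595599
   AVG Mz 0.1191 +- 0.0089 Mxy [-0.61   0.203] F [0.6 3.6 4.3]
t 35.9167 s,t 32.99 56.01 z 224.84 yaw 17.63 tilt [ 0.   -0.01] F [1.2 5.1 4.3] M [-0.751  0.254  0.092] 0.010803904441678287
   AVG Mz 0.1029 +- 0.0147 Mxy [-0.772  0.176] F [0.3 4.5 4. ]
```

```bash
python3 -m creep '[[[0,0,0],[-0.01,-0.03,0.02],0.6],[[0,0,0],[-0.01,-0.05,0.04],0.6],[[0,0,0],[-0.01,-0.05,0.04],0.6],[[0,0,0],[-0.01,-0.05,0.04],0.6],[[0,0,0],[-0.01,-0.05,0.04],0.6]]' >/dev/null;python3 av.py 4
python3 -m creep '[[[0,0,-1],[0,0,0],0.6],[[0,0,-1],[0,0,0],0.6],[[0,0,-1],[0,0,0],0.6],[[0,0,-1],[0,0,0],0.6],[[0,0,-1],[0,0,0],0.6]]' >/dev/null;python3 av.py 5
python3 -m creep '[[[0,0,-1],[0,0,0],0.6],[[0,0,-1],[0,0,0],0.6],[[0,0,-1],[0,0,0],0.6],[[0,0,-1],[0,0,0],0.6],[[0,0,-1],[0,0,0],0.6]]' >/dev/null;python3 av.py 5
```

```text
t 36.5833 s,t 33.02 56.2 z 224.94 yaw 17.64 tilt [0.01 0.03] F [-3.8  0.6 -2.4] M [-0.243 -0.579  0.097] 0.011041113613344408
   AVG Mz 0.1202 +- 0.0146 Mxy [-0.081 -0.737] F [-4.1 -0.8 -3.7]
t 37.2 s,t 33.05 56.21 z 225.04 yaw 16.62 tilt [0.   0.03] F [-4.5 -2.2 -4.4] M [ 0.109 -0.879  0.185] 0.010716902018379493
   AVG Mz 0.1847 +- 0.0106 Mxy [ 0.14  -0.927] F [-5.2 -2.4 -5.4]
t 37.8667 s,t 33.02 56.23 z 225.07 yaw 15.62 tilt [0.01 0.03] F [-5.4 -2.4 -5.3] M [ 0.175 -0.925  0.18 ] 0.010926434508016466
   AVG Mz 0.1535 +- 0.0155 Mxy [ 0.142 -0.939] F [-5.  -2.5 -4.8]
```

```bash
python3 -m creep '[[[0,0,0],[0.03,0.01,-0.03],0.6],[[0,0,0],[0.05,0.02,-0.05],0.6],[[0,0,0],[0.05,0.02,-0.05],0.6],[[0,0,0],[0.05,0.02,-0.05],0.6],[[0,0,0],[0.05,0.02,-0.05],0.6]]' >/dev/null;python3 av.py 4
python3 -m creep '[[[0,0,0],[0,0,0],0.6],[[0,0,0],[0,0,0],0.6],[[0,0,0],[0,0,0],0.6],[[0,0,0],[0,0,0],0.6],[[0,0,0],[0,0,0],0.6]]' >/dev/null;python3 av.py 4
```

```text
t 38.5333 s,t 32.73 56.16 z 224.83 yaw 15.64 tilt [-0.04  0.01] F [ 1.7 -1.2  2.9] M [0.197 0.287 0.282] 0.01086629372225173
   AVG Mz 0.2738 +- 0.0095 Mxy [0.272 0.406] F [ 2.7 -0.8  4.7]
t 39.15 s,t 32.68 56.19 z 224.81 yaw 15.64 tilt [-0.03  0.01] F [ 2.9 -1.7  4.9] M [0.234 0.547 0.309] 0.010883507091354664
   AVG Mz 0.2928 +- 0.0077 Mxy [0.295 0.5  ] F [ 3.4 -1.1  5.3]
```

```bash
python3 -m creep '[[[0,0,2.5],[-0.02,0.01,0.04],0.6],[[0,0,2.5],[-0.02,0.01,0.04],0.6],[[0,0,-1],[-0.02,0.01,0.04],0.6],[[0,0,-1],[-0.02,0.01,0.04],0.6],[[0,0,1.5],[-0.02,0.01,0.04],0.6]]' >/dev/null; python3 st.py
python3 -m creep '[[[0,0,0],[0,0,0],0.6],[[0,0,-2],[0,0,0],0.6],[[0,0,-2],[0,0,0],0.6],[[0,0,-1.2],[0,0,0],0.6],[[0,0,-1.5],[0,0,0],0.6]]' >/dev/null;python3 av.py 5
python3 -m creep '[[[0,0,1],[0,0,0],0.6],[[0,0,1],[0,0,0],0.6],[[0,0,-0.5],[0,0,0],0.6],[[0,0,-0.5],[0,0,0],0.6],[[0,0,0],[0,0,0],0.6]]' >/dev/null;python3 av.py 5
```

```text
t 39.7667 s,t 32.66 56.21 z 224.96 yaw 17.09 tilt [ 0.02 -0.01] F [-2.3  0.  -2.8] M [-0.059 -0.283 -0.04 ] 0.010714287453686026
t 40.1833 s,t 32.74 56.16 z 225.0 yaw 15.74 tilt [ 0.01 -0.01] F [-3.2  1.  -2.8] M [-0.233 -0.493  0.215] 0.010890392679256683
   AVG Mz 0.2363 +- 0.0174 Mxy [-0.298 -0.541] F [-3.3  0.7 -4.3]
t 40.85 s,t 32.75 56.15 z 225.11 yaw 15.67 tilt [ 0. -0.] F [-5.2  0.5 -5.4] M [-0.4   -0.547 -0.085] 0.010958502161084994
   AVG Mz 0.0350 +- 0.0204 Mxy [-0.407 -0.598] F [-3.9  1.1 -5. ]
```

```bash
python3 -m creep '[[[0,0,1],[0.02,0,-0.03],0.6],[[0,0,2],[0.02,0,-0.03],0.6],[[0,0,3],[0.02,0,-0.03],0.6],[[0,0,3],[0.02,0,-0.03],0.6],[[0,0,3],[0.02,0,-0.03],0.6]]' >/dev/null;python3 av.py 5
python3 -m creep '[[[0,0,-0.7],[0,0,0],0.6],[[0,0,-1.4],[0,0,0],0.6],[[0,0,-2.2],[0,0,0],0.6],[[0,0,-3],[0,0,0],0.6],[[0,0,-3],[0,0,0],0.6]]' >/dev/null;python3 av.py 5
```

```text
t 41.5167 s,t 32.62 56.16 z 224.94 yaw 18.65 tilt [-0.02 -0.01] F [ 0.6  2.3 -0.8] M [-0.473 -0.049  0.132] 0.010478551901816199
   AVG Mz 0.1377 +- 0.0109 Mxy [-0.529  0.11 ] F [0.  2.7 0.1]
t 42.1833 s,t 32.59 56.15 z 224.91 yaw 15.55 tilt [-0.01 -0.01] F [1.7 3.3 2.2] M [-0.637  0.334  0.181] 0.010496065724198981
   AVG Mz 0.1186 +- 0.0051 Mxy [-0.663  0.416] F [1.8 3.9 2.3]
```

```bash
python3 -m creep '[[[0,0,0],[0,0,0],1.2],[[0,0,0],[0,0,0],1.6],[[0,0,0],[0,0,0],2.4],[[0,0,0],[0,0,0],3],[[0,0,0],[0,0,0],3]]' >/dev/null;python3 st.py
python3 -m creep '[[[0,0,0],[0,0,1],3],[[0,0,0],[0,0,3],3],[[0,0,0],[0,0,6],3],[[0,0,0],[0,0,9],3],[[0,0,0],[0,0,11],3]]' >/dev/null
python3 -m creep '[[[0,0,0],[0,0,0],3],[[0,0,0],[0,0,0],3],[[0,0,0],[0,0,0],3],[[0,0,0],[0,0,0],3],[[0,0,0],[0,0,0],3]]' >/dev/null
python3 grab.py w8; python3 kn.py w8
```

```text
t 42.85 s,t 32.54 55.88 z 224.8 yaw 15.64 tilt [0.01 0.02] F [0.4 0.  0.3] M [-0.031 -0.024 -0.043] 0.03014168341557042
[ 0.4723 -0.1076  0.3335]
t 43.7333 s,t 33.0 56.02 z 333.57 yaw 15.63 tilt [-0.13  0.04] F [ 0.1  1.  -0.4] M [-0.062 -0.038 -0.053] 0.02999482542408365
bar 794 ((32.957923889160156, 54.735504150390625), (11.842855453491211, 43.065467834472656), 26.467782974243164) z 0.0720754004648853
stem 1466 ((32.31950378417969, 1.2849998474121094), (23.860971450805664, 30.286638259887695), 89.55867767333984) z 0.08599564628989068
stop 1759 ((70.4576644897461, 1.9874954223632812), (55.54103088378906, 24.838985443115234), 89.912841796875) z 0.04132648805844147
plate 3618 ((34.171356201171875, 0.7296524047851562), (58.57216262817383, 63.638893127441406), 89.81501007080078) z 0.04330305544558094
```

View pics/w8.png

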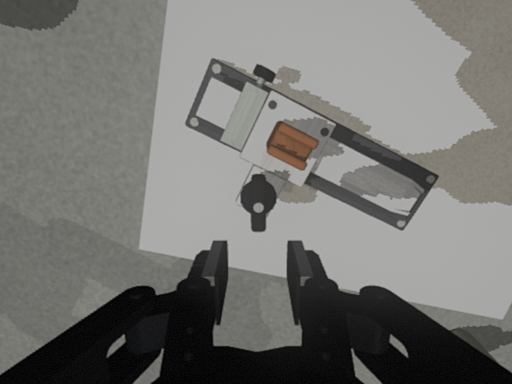

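The view shows the carriage against the stop, drawn about 0.7 mm to +y onto its far jaw, with the knob turned about 63° (hub at (258,200)). My last grip was about 1.3 mm off the knob axis, which could have skewed the torque reading, so I'll grip it again centred and check.

```bash
python3 -m creep '[[[0,0,0.7],[0.02,0.12,-2],3],[[0,0,0.7],[0.02,0.12,-5],3],[[0,0,0.7],[0.02,0.12,-8],3],[[0,0,0.7],[0.02,0.12,-10],3],[[0,0,0.7],[0.02,0.12,-10.5],3]]' >/dev/null
python3 -m creep '[[[0,0,0],[0,0,0],3],[[0,0,0],[0,0,0],3],[[0,0,0],[0,0,0],3],[[0,0,0],[0,0,0],3],[[0,0,0],[0,0,0],3]]' >/dev/null;python3 st.py
```

```text
t 44.5667 s,t 31.84 54.98 z 231.38 yaw 16.34 tilt [ 0.14 -0.05] F [-0.3 -0.5 -0.1] M [-0.034  0.009  0.024] 0.02999796763012751
```

```bash
python3 -m creep '[[[0,0,0],[-0.02,0.02,-0.4],3],[[0,0,0],[-0.02,0.02,-0.4],3],[[0,0,0],[-0.02,0.02,-0.4],3],[[0,0,0],[-0.02,0.02,-0.4],3],[[0,0,0],[-0.02,0.02,-0.4],3]]' >/dev/null;python3 st.py
```

```text
t 44.9833 s,t 32.83 54.71 z 225.85 yaw 16.33 tilt [-0.  0.] F [-0.6 -0.1  0.5] M [0.022 0.006 0.024] 0.029813319352056646
```

Centred now. I'll close, turn back 2° and forward 2°, then read the torque.

```bash
python3 -m creep '[[[0,0,0],[0,0,0],2],[[0,0,0],[0,0,0],1.2],[[0,0,0],[0,0,0],0.6],[[0,0,0],[0,0,0],0.6],[[0,0,0],[0,0,0],0.6]]' >/dev/null;python3 st.py
python3 -m creep '[[[0,0,1],[0,0,0.02],0.6],[[0,0,2],[0,0,0.02],0.6],[[0,0,2],[0,0,0.02],0.6],[[0,0,2],[0,0,0.02],0.6],[[0,0,2],[0,0,0.02],0.6]]' >/dev/null;python3 av.py 4
python3 -m creep '[[[0,0,-1],[0,0,0],0.6],[[0,0,-2],[0,0,0],0.6],[[0,0,-2],[0,0,0],0.6],[[0,0,-2],[0,0,0],0.6],[[0,0,-2],[0,0,0],0.6]]' >/dev/null;python3 av.py 4
```

```text
t 45.4 s,t 32.91 54.88 z 225.98 yaw 16.33 tilt [-0.03 -0.01] F [5.5 1.9 5.2] M [-0.22   0.727 -0.054] 0.010850649838252355
t 45.8167 s,t 32.96 54.87 z 226.02 yaw 18.41 tilt [-0.04 -0.02] F [3.9 2.5 4.2] M [-0.443  0.836  0.086] 0.010809188442662761
   AVG Mz 0.0484 +- 0.0143 Mxy [-0.434  0.82 ] F [4.4 3.3 4.3]
t 46.4333 s,t 32.92 54.86 z 226.02 yaw 16.39 tilt [-0.02 -0.02] F [3.9 2.8 4.1] M [-0.372  0.782  0.093] 0.010737905707418288
   AVG Mz 0.1352 +- 0.0064 Mxy [-0.42   0.794] F [4.  3.7 4.3]
```

The back and forward readings average about 0.10 N m, so the gib bears with roughly 20 N. I'll release, retreat and check from a still camera.

```bash
python3 -m creep '[[[0,0,0],[0,0,0],1.2],[[0,0,0],[0,0,0],1.6],[[0,0,0],[0,0,0],2.4],[[0,0,0],[0,0,0],3],[[0,0,0],[0,0,0],3]]' >/dev/null
python3 -m creep '[[[0,0,0],[0,0,1],3],[[0,0,0],[0,0,3],3],[[0,0,0],[0,0,6],3],[[0,0,0],[0,0,9],3],[[0,0,0],[0,0,11],3]]' >/dev/null
python3 -m creep '[[[0,0,0],[0,0,0],3],[[0,0,0],[0,0,0],3],[[0,0,0],[0,0,0],3],[[0,0,0],[0,0,0],3],[[0,0,0],[0,0,0],3]]'
python3 grab.py w9; python3 kn.py w9; python3 -c "
from rig import order;print(order.close_job())"
```

```text
t: 47.88
position: [0.4723, -0.1062, 0.3346]
tcp_rot: [[-0.281, 0.96, -0.002], [0.96, 0.281, 0.001], [0.001, -0.002, -1.0]]
ft_force: [-0.3, 0.4, 0.1]
grip_width: 0.0297
grasp_force: 0.0
[ 0.4723 -0.1062  0.3346]
t 47.9333 s,t 33.27 54.63 z 334.75 yaw 16.34 tilt [-0.13  0.05] F [ 0.2 -0.5  0.5] M [ 0.005 -0.03   0.034] 0.029464822060295694
bar 772 ((33.05972671508789, 54.93382263183594), (11.404919624328613, 42.66147994995117), 27.077070236206055) z 0.07201978886353085
stem 1443 ((32.257957458496094, 1.3355398178100586), (30.265380859375, 23.89065170288086), 0.11642851680517197) z 0.08601173977956761
stop 1748 ((70.5151138305664, 0.5575733184814453), (57.60719299316406, 24.721834182739258), 89.72591400146484) z 0.04137563912922926
plate 3552 ((34.17685317993164, 0.7335586547851562), (63.64359664916992, 58.45983123779297), 0.046201080083847046) z 0.04327654506944481
the job is handed in; nothing more can be done
None
```

I handed in the job at about 48 s: the carriage is home against the stop, the clamp is tightened to roughly 20 N (estimated from wrist torque, not measured directly), and the arm is clear; no pass or fail verdict came back.

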